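# Check the depth of a mortise with a dial depth gauge

### The arm

A 7-joint arm with a two-finger parallel gripper is mounted at the origin on the work surface; the furniture and walls round the work are solid. World frame = base frame: x ahead of the robot, y to its left, z up, the work surface at z = 0. Lengths are in m, angles in rad, forces in N, time in s.
With the tool pointing down it reaches from about 0.425 to 1.025 m from the base axis. Payload 9.4 kg.
Tool frame: the origin (TCP) lies between the finger pads; the fingertips stand ahead of it and the grasp point (between the pads) lies 6 mm ahead of it (bot.finger_overhang is the z of the fingertips in the tool frame, in m); z points along the fingers, y is the direction in which the jaws open and shut (so a half turn about z gives the same grasp; the last joint's range is limited). The gripper opens to 93 mm and grips with 3 to 60 N. Pads are 15 mm wide; open, the fingers measure 128 mm over their backs; the gripper's body (75 mm by 188 mm) begins 65 mm behind the grasp point.
Start: joints at [-1.235, 0.599, -0.003, 1.599, 0.002, 0.943, -0.08], TCP at [0.291, 0.664, 0.244] pointing down, gripper open.
Joint ranges: [-2.57, 2.57], [-0.35, 1.97], [-1.29, 1.29], [0.11, 2.56], [-1.05, 4.19], [0.11, 1.86], [-2.63, 2.63]. Speed limits (rad/s): [2.22, 2.22, 3.01, 3.01, 3.14, 3.14, 3.14].

### API

Orientations are given as a 3x3 rotation matrix whose columns are the frame's x, y, z axes.
In Python, from workcell import bot gives the robot as it stands.
- The arm moves only by the tool servo_tool, never from a script. Its argument "rows" is a list of rows, each a list of 6 numbers: the shift along the tool's x, y, z in m, then the turn, a rotation vector about the tool's x, y, z in rad. A call has 1 to 12 rows; each row shifts and turns the commanded pose from where the row before left it, along the tool's axes as they then stand; what a row does not reach is not made up. A row lasts 1/10 s, in which the tool goes at most 50 mm and 8.59 degrees, less where a joint would pass 70% of its speed; a pose out of reach is approached as far as the arm can. A call is refused whole if a number of a shift passes 0.05 or a number of a turn 0.15, either way. A call with a gripper value outside its range is refused whole. "grip" is the opening, from 0 (shut) to 1 (fully open), set as the call begins (left out, the last holds). The fingers move at their own pace and stop on an object; the grip force is fixed at half the most. Time passes only in rows, so rows that do not move let the fingers close. It gives the time, the measured TCP pose, the force and the opening at its end, in the units of the state.
- bot.read_state(): the state, without advancing time (a new reading comes with each control period).
- bot.read_camera(name): name is "scene" or "top" or "wrist"; returns a dict with "pixels" (420x560x3 uint8, blue, green, red), "camera_matrix" (3x3 intrinsics, pixels), "xyz" and "attitude" of the camera in the world. Camera axes: x right, y down, z forward; pixel columns grow to the right and rows downward; lengths in m; the calibration is good to about 2 mm. A picture is of the moment at which its call begins. There is no depth.
- bot.job_done(): hands the job in, once; it reports no verdict.
The state is a dict: "clock": time; "qpos": joint angles; "dq": joint speeds; "tau": joint torques, N m; "position": TCP position; "ee_rot": TCP orientation; "wrist_force": force on the tool from outside, world axes, zero at the start; "torque": the same for the moment, N m; "finger_gap": finger opening in m.
Only numpy, scipy, OpenCV 4.12 (cv2) and the standard library are available. Lean on these libraries where they do the work, as an engineer would, in place of code of your own. Each camera call takes 0.05 s, during which the arm holds its last target. There are 200 camera calls.

### The job

Check the depth of the pencil-marked mortise in the rail with the dial depth gauge. Lift the gauge out of its wooden stand and first check its zero: press its foot flat on a bare stretch of the rail's top face, rod pushed right in, and keep it there for a second; then lower the rod into the long mortise at the pencil line, gauge upright and its foot lying squarely across the mortise, and press lightly until the foot sits flat on the face. Finish while still holding it there, and do not shift the rail or disturb the tools lying about.

Things in the scene. Friction and masses are not known exactly. Their poses are not given: they have to be found in the camera images.
- rail: softwood rail lying loose and flat, 89 (x) by 320 (y) by 38 mm (z), 0.75 kg. Origin: centre of its underside, z up. Two mortises 16 mm wide (x) and 18 mm deep are cut in its top on x = 0: the long one, 60 mm along y, centred at y = +85, with a dark pencil line squared across the face at its middle; the short one, 34 mm, centred at y = -115, without. Thin marking lines run lengthwise
- line_spot (a point): on the rail: the middle of the long mortise at the level of the top face, where the pencil line crosses it (rail frame 0, +85, +38 mm); axes as the rail's
- bare_face (a point): on the rail: middle of the bare stretch of top face between the two mortises (rail frame 0, -15, +38 mm; the bare stretch runs from y = -98 to y = +55); axes as the rail's
- stand: fixed block of darker wood, 62 (x) by 100 (y) by 42 mm (z), origin centre of its underside. Along y in its top runs a groove 24 mm wide and 6 mm deep (floor at z = 36), in which the gauge's foot lies, and a 14 mm hole, 32 mm deep, at its centre takes the rod
- gauge: metal dial depth gauge, 0.2 kg, upright in the stand. Origin: middle of the foot's underside; x away from the dial, y along the foot, z up. Foot: steel bar 18 (x) by 70 (y) by 10 mm (z). Above a short neck the flat case, 20 (x) by 44 (y) by 56 mm (z), spans z = 26 to 82, round dial on its -x face; grip its side faces at y = -22 and +22 (the gripper closing along y)
- gauge_grip (a point): on the gauge: middle of the case at gauge z = 58 mm, a good grip height; axes as the gauge's
- rod_tip (a point): on the gauge: rounded lower tip of the 5 mm measuring rod, 25 mm below the foot when free
- rod (a joint): how far the spring-loaded rod is pushed up into the gauge, m: 0 free (tip 25 mm below the foot), 0.025 tip flush with the foot's underside, 0.026 stop. The spring takes 1.5 N at 0 and 4 N at 0.025, so it lifts the unheld gauge off. With the foot flat over an 18 mm deep mortise it reads 0.007
- chisel: wood chisel with wooden handle, 250 mm long, lying in front of the rail; bystander
- pencil: carpenter's pencil, 170 mm, lying in front of the rail; bystander
- tape_measure: pocket tape measure standing in front of the stand, 37 by 76 by 65 mm; bystander
- sanding_block: sanding block 62 by 110 by 34 mm, at the right; bystander
- wood_glue: glue bottle 200 mm tall, at the left; bystander
Things that resemble listed ones, but are neither listed nor needed, are in the scene too. What is meant by the gauge is not red, and is the smaller of those in its own colour.

How it is judged:
On the way:
1. zero check: foot pressed flat on the bare face of the rail, rod pushed in flush, for 0.5 s (value of joint rod above 0.0235 m and angle between the z axis of gauge and the z axis of rail, either way round below 0.06 rad and contact force between gauge and rail between 4 and 30 N), for 0.5 s.
At the end, for the whole second after the job is handed in: The gauge is held still in the fingers, rod on the floor of the long mortise within 8 mm of the pencil line, foot flat on the face (gap under 1.5 mm, rod in 5.5 to 8.5 mm), upright within 0.06 rad, foot across the mortise within 0.17 rad, pressed on the rail with 3.5 to 30 N (x of rod_tip in the frame of line_spot between -0.008 and 0.008 m and y of rod_tip in the frame of line_spot between -0.008 and 0.008 m and z of rod_tip in the frame of line_spot below -0.0165 m and z of gauge in the frame of line_spot below 0.0015 m and value of joint rod between 0.0055 and 0.0085 m and angle between the z axis of gauge and the z axis of rail, either way round below 0.06 rad and angle between the y axis of gauge and the x axis of rail, either way round below 0.17 rad and contact force between gauge and rail between 3.5 and 30 N and contact force between the fingers and gauge above 3 N and linear speed of gauge below 0.01 m/s); the arm keeps its last pose, push and grip.
It fails at once if the gauge is pressed hard on the rail (over 45 N) (contact force between gauge and rail above 45 N).
It fails at once if the rail is shifted by more than 20 mm (distance of any of rail, line_spot from where it was at the start of the episode above 0.02 m).
It fails at once if a bystander is moved by more than 20 mm (distance of any of chisel, pencil, tape_measure, sanding_block, wood_glue from where it was at the start of the episode above 0.02 m).
It also fails if it takes over 45 s, if anything falls off the work surface, if the arm or the gripper's body presses on something with over 40 N, if the wrist force passes 120 N, or if a joint passes its speed limit or range.

## Working session

There is one attempt and no reset: what is moved stays moved. The work goes in short steps, Python scripts to look and compute and a tool call to move; the robot and the scene stay as the last step left them, time stands still between calls to the robot, and variables do not carry over. Pictures are saved under pics/ and viewed, about 8 in all and at most 12, crops included, and the job is handed in when it is done.

Besides the shell and the picture viewer there is one more tool, called after ">>>" as name(argument=value, ...), one argument or row to a line, values as JSON. servo_tool: Moves the arm, as the interface text tells. Its arguments: {"type":"object","properties":{"rows":{"type":"array"},"grip":{"type":"number"}},"required":["rows"]}

```bash
mkdir -p pics; cat > h.py <<'E'
import numpy as np, cv2
from workcell import bot
def snap(n,f):
    c=bot.read_camera(n); cv2.imwrite('pics/'+f+'.png',np.asarray(c['pixels'])); 
    np.savez('pics/'+f+'.npz',K=c['camera_matrix'],p=c['xyz'],R=c['attitude']); return c
def ray(f,u,v,z):
    d=np.load('pics/'+f+'.npz'); r=d['R']@np.linalg.inv(d['K'])@[u,v,1.]; return d['p']+r*(z-d['p'][2])/r[2]
def proj(f,P):
    d=np.load('pics/'+f+'.npz'); q=(np.atleast_2d(P)-d['p'])@d['R']@d['K'].T; return q[:,:2]/q[:,2:]
E
python3 - <<'E'
from h import *
for n in('scene','top'):
    c=snap(n,n+'0'); print(c['xyz'],np.round(c['attitude'],3).tolist())
s=bot.read_state(); print(s['clock'],s['position'],np.round(s['ee_rot'],3),s['wrist_force'],bot.finger_overhang)
E
```

```text
[-0.16493612 -1.01275179  0.80452233] [[0.908, -0.231, 0.349], [-0.418, -0.478, 0.773], [-0.012, -0.848, -0.53]]
[0.24564928 0.04153203 1.25691254] [[-0.012, -0.998, 0.068], [-1.0, 0.013, 0.015], [-0.016, -0.068, -0.998]]
0.1 [0.29071445 0.66371559 0.24284266] [[-0.916  0.401 -0.   ]
 [ 0.401  0.916 -0.001]
 [-0.    -0.001 -1.   ]] [-0.71719358  0.5697304   0.67782747] 0.025
```

View pics/top0.png

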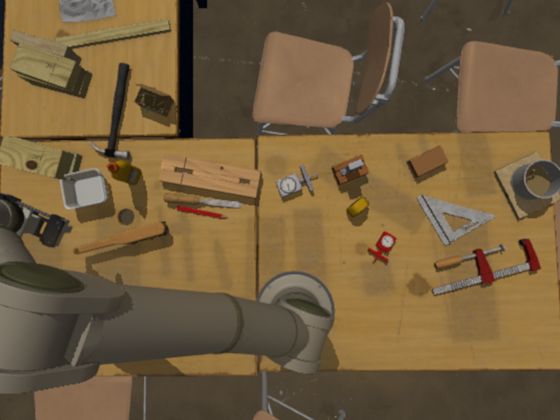

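View pics/scene0.png

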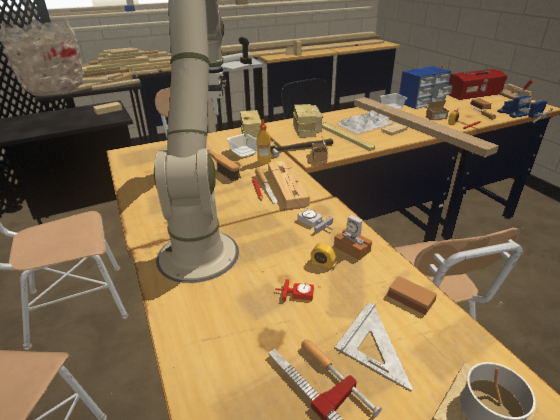

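The top view shows the rail at about (210,178) and the stand with its upright gauge at about (350,170). The larger gauge lies at (295,183) and a red one at (383,245). Next I'll zoom in on the rail and stand.

```bash
python3 - <<'E'
from h import *
i=cv2.imread('pics/top0.png')
a=cv2.resize(i[150:210,150:270],None,fx=6.5,fy=6.5,interpolation=cv2.INTER_CUBIC)[:300]
b=cv2.resize(i[150:195,325:380],None,fx=6.5,fy=6.5,interpolation=cv2.INTER_CUBIC)
c=cv2.imread('pics/scene0.png')[210:265,325:380]; c=cv2.resize(c,None,fx=5.3,fy=5.3,interpolation=cv2.INTER_CUBIC)
o=np.zeros((600,780,3),np.uint8); o[:300]=a[:300,:780]; o[300:300+b.shape[0],:b.shape[1]]=b; o[300:300+c.shape[0],400:400+c.shape[1]]=c
cv2.imwrite('pics/z1.png',o)
for p in [(162,158),(259,172),(257,203),(160,190)]: print(ray('top0',*p,.038))
print(ray('top0',350,170,.04), np.load('pics/top0.npz')['K'])
E
```

```text
[0.49842606 0.42029839 0.038     ]
[0.44822065 0.10683541 0.038     ]
[0.34839592 0.11414012 0.038     ]
[0.39442775 0.42591765 0.038     ]
[ 0.45013436 -0.18432262  0.04      ] [[383.13771318   0.         273.8896313 ]
 [  0.         383.13771318 208.99433929]
 [  0.           0.           1.        ]]
```

View pics/z1.png

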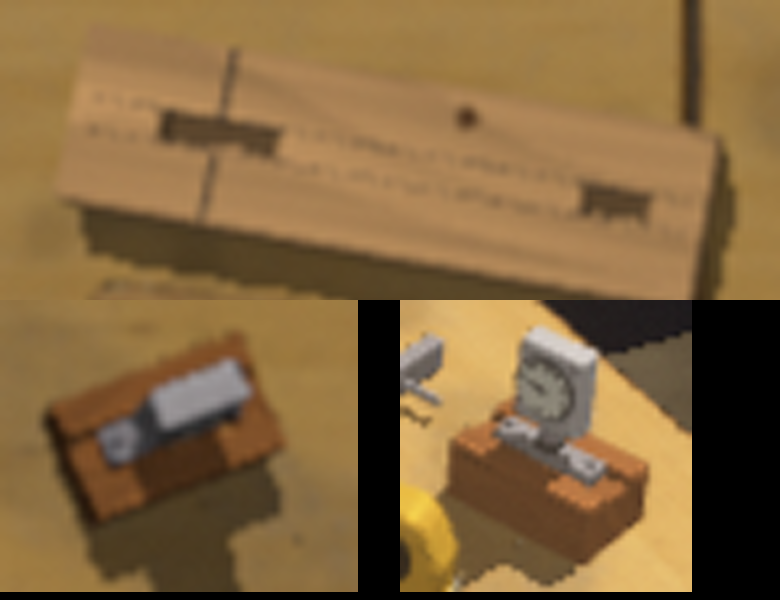

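The zoom shows the pencil line crossing the long mortise at about (183.5,170.6) in the top image. The gauge stands in the stand at about 22° yaw, with the dial facing the robot, and its case top is at about (355.8,164.6). I'll go over the stand first, translating before turning.

>>> servo_tool(
  rows=[
    [-0.039,-0.021,-0.0096,0,0,0],
    [-0.039,-0.021,-0.0096,0,0,0],
    [-0.039,-0.021,-0.0096,0,0,0],
    [-0.039,-0.021,-0.0096,0,0,0],
    [-0.039,-0.021,-0.0096,0,0,0],
    [-0.039,-0.021,-0.0096,0,0,0],
    [-0.039,-0.021,-0.0096,0,0,0],
    [-0.0152,-0.04,0,0,0,0],
    [-0.0152,-0.04,0,0,0,0],
    [-0.0152,-0.04,0,0,0,0],
    [-0.0152,-0.04,0,0,0,0],
    [-0.0152,-0.04,0,0,0,0],
  ],
  grip=1,
)

```text
clock: 1.3
position: [0.4709, 0.2044, 0.3106]
ee_rot: [[-0.916, 0.401, -0.0], [0.401, 0.916, -0.0], [0.0, -0.0, -1.0]]
wrist_force: [0.6, -0.7, -0.5]
finger_gap: 0.0931
```

>>> servo_tool(
  rows=[
    [-0.0152,-0.04,0,0,0,0],
    [-0.0152,-0.04,0,0,0,0],
    [-0.0152,-0.04,0,0,0,0],
    [-0.0152,-0.04,0,0,0,0],
    [-0.0152,-0.04,0,0,0,0],
    [-0.0152,-0.04,0,0,0,0],
    [-0.0152,-0.04,0,0,0,0],
    [-0.0152,-0.04,0,0,0,0],
    [-0.0152,-0.04,0,0,0,0],
    [0,0,0,0,0,0.14],
    [0,0,0,0,0,0.14],
    [0,0,0,0,0,0.14],
  ],
)

```text
clock: 2.5
position: [0.4518, -0.1789, 0.3106]
ee_rot: [[-0.668, 0.745, -0.001], [0.745, 0.668, 0.0], [0.0, -0.0, -1.0]]
wrist_force: [0.9, 0.4, -0.6]
finger_gap: 0.0929
```

>>> servo_tool(
  rows=[
    [0,0,0,0,0,0.14],
    [0,0,0,0,0,0.14],
    [0,0,0,0,0,0.14],
    [0,0,0,0,0,0.14],
    [0,0,0,0,0,0.14],
    [0,0,0,0,0,0.14],
    [0,0,0,0,0,0.14],
    [0,0,0,0,0,0.14],
    [0,0,0,0,0,0.14],
    [0,0,0,0,0,0.14],
    [0,0,0,0,0,0.14],
    [0,0,0,0,0,0.14],
  ],
)

```text
clock: 3.7
position: [0.452, -0.1783, 0.3107]
ee_rot: [[0.812, 0.584, -0.0], [0.584, -0.812, 0.0], [-0.0, -0.0, -1.0]]
wrist_force: [0.7, 0.4, -0.1]
finger_gap: 0.0932
```

```bash
python3 - <<'E'
from h import *
c=snap('wrist','w1'); print(c['xyz'],np.round(c['attitude'],3).tolist())
i=c['pixels'];cv2.imwrite('pics/w1v.png',cv2.resize(np.asarray(i),(800,600),interpolation=cv2.INTER_CUBIC))
s=bot.read_state(); print(s['clock'],s['qpos'],s['position'],np.round(s['ee_rot'],3).tolist(),s['wrist_force'])
E
```

```text
[ 0.51459085 -0.13298217  0.45219336] [[0.584, -0.78, -0.225], [-0.812, -0.561, -0.163], [0.0, 0.278, -0.961]]
3.75 [-0.29430582  0.27201757  0.70997251  2.0801953  -0.23174716  0.86676627
 -0.40692682] [ 0.45211745 -0.1782647   0.31062628] [[0.817, 0.577, -0.0], [0.577, -0.817, 0.0], [-0.0, -0.0, -1.0]] [0.02157409 0.54210424 0.03133395]
```

View pics/w1v.png

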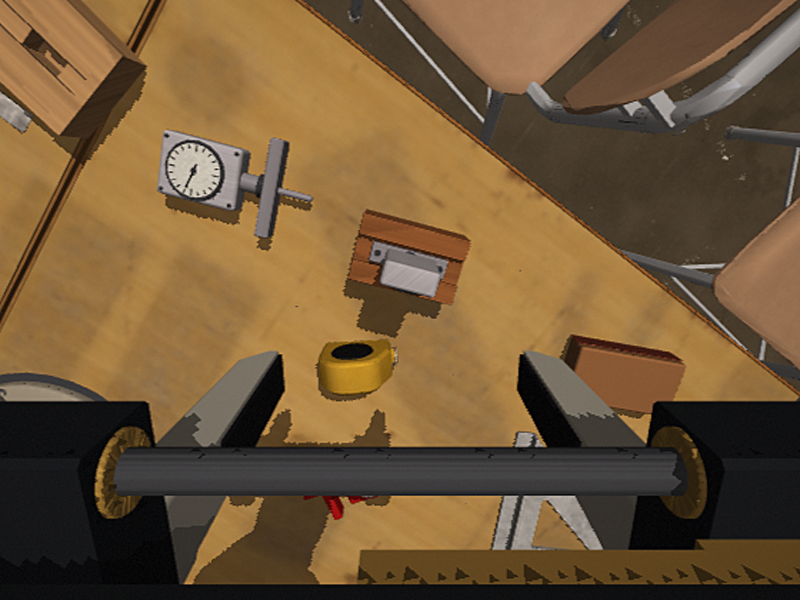

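The wrist view shows the stand at about (410,255) of 800x600 with the case top at about (412,275), the larger gauge at (230,185) and the tape at (355,365). I'll zoom in to fit the stand and gauge.

```bash
python3 - <<'E'
from h import *
i=cv2.imread('pics/w1.png')
cv2.imwrite('pics/w1z.png',cv2.resize(i[140:220,235:340],None,fx=7,fy=7,interpolation=cv2.INTER_CUBIC))
E
```

```text
(no output)
```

View pics/w1z.png

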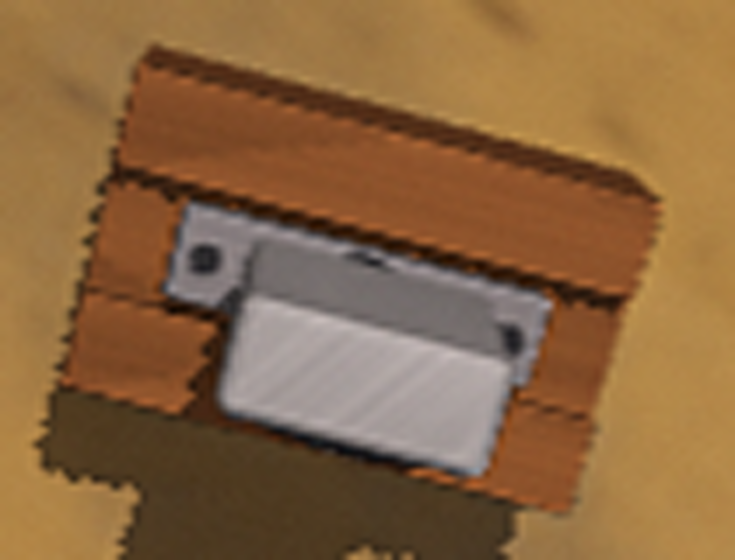

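```bash
cat >> h.py <<'E'
from scipy.optimize import least_squares
def fit(f,local,px,x0):
    local=np.array(local,float);px=np.array(px,float)
    def W(q):
        c,s=np.cos(q[2]),np.sin(q[2]); P=local.copy(); P[:,0]=q[0]+c*local[:,0]-s*local[:,1]; P[:,1]=q[1]+s*local[:,0]+c*local[:,1]; return P
    r=least_squares(lambda q:(proj(f,W(q))-px).ravel(),x0); return r.x,np.abs(r.fun).max(),px
E
python3 - <<'E'
from h import *
z=lambda L:[(235+(u+.5)/7-.5,140+(v+.5)/7-.5) for u,v in L]
x0=[.46,-.18,.38]
print(fit('w1',[(.031,.05,.042),(.031,-.05,.042),(-.031,-.05,.042),(-.031,.05,.042)],z([(143,65),(660,203),(572,512),(60,385)]),x0)[:2])
print(fit('w1',[(.01,.022,.118),(.01,-.022,.118),(-.01,-.022,.118),(-.01,.022,.118)],z([(245,292),(515,362),(487,475),(220,408)]),x0)[:2])
print(fit('w1',[(.009,.035,.046),(.009,-.035,.046),(-.009,.035,.046)],z([(187,207),(550,297),(168,295)]),x0)[:2])
# rail from top0
t=lambda L:[(150+(u+.5)/6.5-.5,150+(v+.5)/6.5-.5) for u,v in L]
print(fit('top0',[(-.0445,.16,.038),(.0445,-.16,.038),(.0445,.085,.038),(-.0445,.085,.038)],t([(58,197),(718,140),(237,48),(200,220)]),[.42,.27,-.17])[:2])
print(bot.read_state()['position'],bot.read_state()['ee_rot'])
E
```

```text
(array([ 0.45464923, -0.18578489,  0.36768896]), np.float64(0.8987743105559503))
(array([ 0.45508761, -0.18510948,  0.37445203]), np.float64(1.1540004084905036))
(array([ 0.45476444, -0.18546613,  0.37311136]), np.float64(0.7945865818860511))
(array([ 0.43994337,  0.26764926, -0.20152769]), np.float64(0.6974628430519374))
[ 0.45211745 -0.1782647   0.31062628] [[ 8.16769091e-01  5.76964538e-01 -4.16398682e-04]
 [ 5.76964623e-01 -8.16769129e-01  1.12880549e-04]
 [-2.74973515e-04 -3.32444652e-04 -9.99999907e-01]]
```

>>> servo_tool(
  rows=[
    [-0.0017,0.0074,0,0,0,0],
    [0,0,0,0,0,0.122],
    [0,0,0,0,0,0.122],
    [0,0,0.04,0,0,0],
    [0,0,0.04,0,0,0],
    [0,0,0.04,0,0,0],
    [0,0,0.03,0,0,0],
    [0,0,0.03,0,0,0],
    [0,0,0.02,0,0,0],
    [0,0,0.01,0,0,0],
    [0,0,0,0,0,0],
    [0,0,0,0,0,0],
  ],
)

```text
clock: 4.95
position: [0.4555, -0.1859, 0.1013]
ee_rot: [[0.927, 0.376, 0.001], [0.376, -0.927, -0.0], [0.001, 0.0, -1.0]]
wrist_force: [-0.4, -0.4, 0.9]
finger_gap: 0.0931
```

```bash
python3 - <<'E'
from h import *
c=snap('wrist','w2')
i=c['pixels'];cv2.imwrite('pics/w2v.png',cv2.resize(np.asarray(i),(800,600),interpolation=cv2.INTER_CUBIC))
s=bot.read_state(); print(s['clock'],s['position'],np.round(s['ee_rot'],3).tolist(),s['wrist_force'])
E
```

```text
5.0 [ 0.45566414 -0.18575251  0.10164681] [[0.927, 0.376, 0.001], [0.376, -0.927, -0.0], [0.001, 0.001, -1.0]] [ 0.33988334 -0.23057355 -0.06370531]
```

View pics/w2v.png

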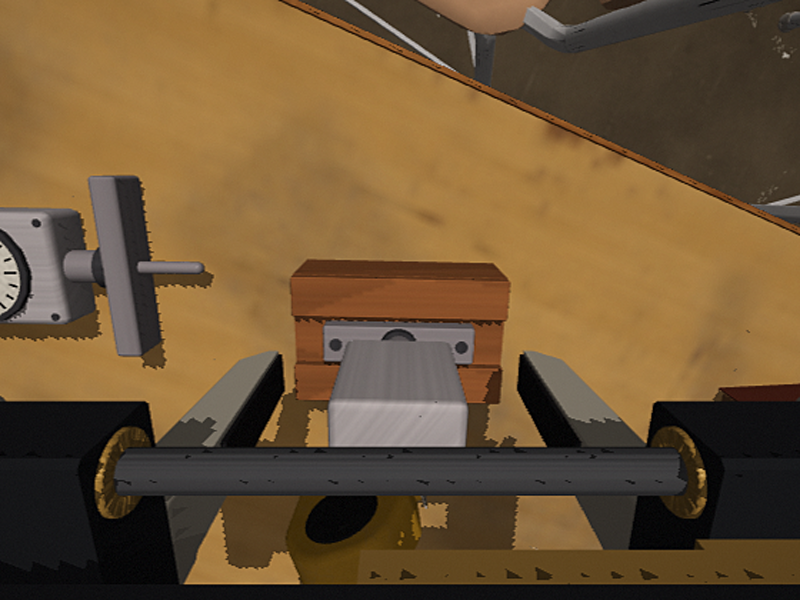

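The case sits centred between the fingers and square to them (about 400,400). I'll close the gripper.

>>> servo_tool(
  rows=[
    [0,0,0,0,0,0],
    [0,0,0,0,0,0],
    [0,0,0,0,0,0],
    [0,0,0,0,0,0],
    [0,0,0,0,0,0],
    [0,0,0,0,0,0],
    [0,0,0,0,0,0],
    [0,0,0,0,0,0],
  ],
  grip=0,
)

```text
clock: 5.8
position: [0.4551, -0.1853, 0.1008]
ee_rot: [[0.927, 0.375, -0.0], [0.375, -0.927, 0.0], [-0.0, -0.0, -1.0]]
wrist_force: [-0.2, 0.7, 1.5]
finger_gap: 0.0439
```

>>> servo_tool(
  rows=[
    [0,0,-0.01,0,0,0],
    [0,0,-0.02,0,0,0],
    [0,0,-0.03,0,0,0],
    [0,0,-0.03,0,0,0],
    [0,0,-0.03,0,0,0],
    [0,0,-0.03,0,0,0],
    [0,0,-0.02,0,0,0],
    [0,0,0,0,0,0],
  ],
)

```text
clock: 6.6
position: [0.4559, -0.1859, 0.2733]
ee_rot: [[0.927, 0.375, 0.004], [0.375, -0.927, -0.0], [0.004, 0.002, -1.0]]
wrist_force: [-0.1, 0.7, -2.4]
finger_gap: 0.044
```

>>> servo_tool(
  rows=[
    [0.01475,-0.0414,0,0,0,0],
    [0.01475,-0.0414,0,0,0,0],
    [0.01475,-0.0414,0,0,0,0],
    [0.01475,-0.0414,0,0,0,0],
    [0.01475,-0.0414,0,0,0,0],
    [0.01475,-0.0414,0,0,0,0],
    [0.01475,-0.0414,0,0,0,0],
    [0.01475,-0.0414,0,0,0,0],
    [0.01475,-0.0414,0,0,0,0],
    [0.01475,-0.0414,0,0,0,0],
    [0,0,0,0,0,-0.14],
    [0,0,0,0,0,-0.14],
  ],
)

```text
clock: 7.8
position: [0.4353, 0.2552, 0.2694]
ee_rot: [[0.781, 0.624, -0.002], [0.624, -0.781, -0.002], [-0.002, 0.001, -1.0]]
wrist_force: [0.3, -1.2, -2.2]
finger_gap: 0.0438
```

>>> servo_tool(
  rows=[
    [0,0,0,0,0,-0.14],
    [0,0,0,0,0,-0.14],
    [0,0,0,0,0,-0.14],
    [0,0,0,0,0,-0.14],
    [0,0,0,0,0,-0.14],
    [0,0,0,0,0,0],
    [0,0,0,0,0,0],
  ],
)

```text
clock: 8.5
position: [0.4362, 0.2533, 0.2702]
ee_rot: [[0.209, 0.978, -0.001], [0.978, -0.209, -0.001], [-0.001, -0.001, -1.0]]
wrist_force: [0.1, -0.3, -1.2]
finger_gap: 0.0438
```

```bash
python3 - <<'E'
from h import *
c=snap('wrist','w3')
i=c['pixels'];cv2.imwrite('pics/w3v.png',cv2.resize(np.asarray(i),(800,600),interpolation=cv2.INTER_CUBIC))
s=bot.read_state(); print(s['clock'],s['qpos'],s['position'],np.round(s['ee_rot'],3).tolist(),s['wrist_force'])
E
```

```text
8.55 [-0.98643631  0.32308826  0.4584244   2.0856754  -0.2019035   0.77545937
 -0.61356687] [0.43628176 0.25337152 0.27033264] [[0.209, 0.978, -0.001], [0.978, -0.209, -0.001], [-0.001, -0.001, -1.0]] [-0.66044322  1.27246244 -2.99526053]
```

View pics/w3v.png

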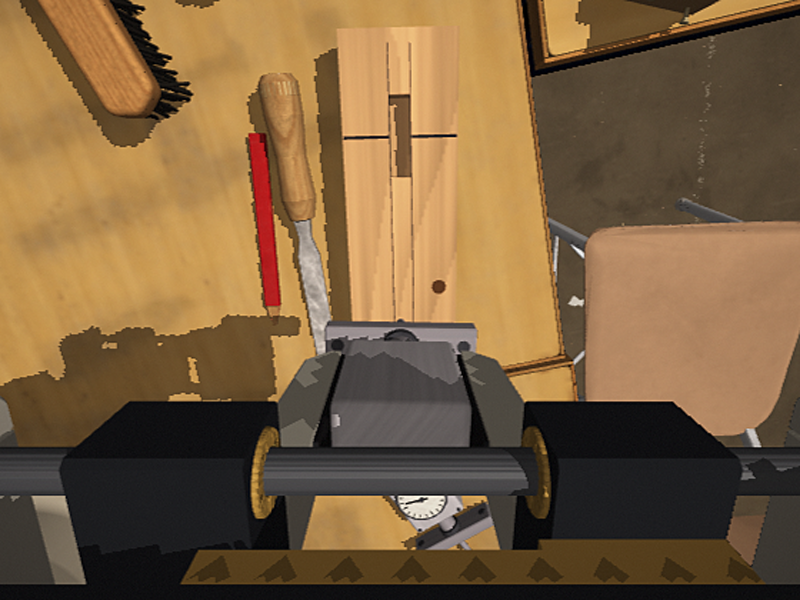

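The rail stands nearly square in the view: its end corners are at (337,28) and (460,26), the pencil line runs from (343,137) to (457,135), and the mortise spans (389..411, 95..178).

```bash
python3 - <<'E'
from h import *
z=lambda L:[((u+.5)/1.42857-.5,(v+.5)/1.42857-.5) for u,v in L]
L=[(-.0445,.16,.038),(.0445,.16,.038),(-.0445,.085,.038),(.0445,.085,.038),(-.008,.115,.038),(.008,.115,.038),(.008,.055,.038),(-.008,.055,.038)]
q,e,_=fit('w3',L,z([(337,28),(460,26),(343,137),(457,135),(389,95),(411,94),(411,178),(389,178)]),[.44,.268,-.2]);print(q,e)
R=np.array([[np.cos(q[2]),-np.sin(q[2])],[np.sin(q[2]),np.cos(q[2])]])
s=bot.read_state();T=s['ee_rot'][:2,:2]
for y in(-.015,.085):
    w=q[:2]+R@[0,y]; print('world',w,'tool shift',T.T@(w-s['position'][:2]))
print('tool y vs rail x',np.arctan2(T[1,1],T[0,1])-q[2])
E
```

```text
[ 0.44012372  0.26885395 -0.1972092 ] 0.925848963156227
world [0.43718472 0.25414469] tool shift [0.00094448 0.00072186]
world [0.45677806 0.35220641] tool shift [ 0.10093615 -0.00056664]
tool y vs rail x -0.0128853303745744
```

>>> servo_tool(
  rows=[
    [0.001,0.0007,0,0,0,-0.013],
    [0,0,0.03,0,0,0],
    [0,0,0.03,0,0,0],
    [0,0,0.03,0,0,0],
    [0,0,0.03,0,0,0],
    [0,0,0.015,0,0,0],
    [0,0,0.007,0,0,0],
    [0,0,0.005,0,0,0],
    [0,0,0.005,0,0,0],
    [0,0,0.005,0,0,0],
    [0,0,0,0,0,0],
    [0,0,0,0,0,0],
  ],
)

```text
clock: 9.75
position: [0.4375, 0.2546, 0.1142]
ee_rot: [[0.192, 0.981, 0.0], [0.981, -0.192, 0.0], [0.0, 0.0, -1.0]]
wrist_force: [-1.8, -1.1, 0.3]
finger_gap: 0.0442
```

```bash
python3 - <<'E'
from h import *
s=bot.read_state(); print(s['clock'],s['position'],s['wrist_force'],s['torque'])
E
```

```text
9.75 [0.4374951  0.25458185 0.11417559] [-1.7989329  -1.11459463  0.3027286 ] [-0.31995905  0.45449631 -0.02750531]
```

>>> servo_tool(
  rows=[
    [0,0,0.004,0,0,0],
    [0,0,0.003,0,0,0],
    [0,0,0.002,0,0,0],
    [0,0,0.001,0,0,0],
    [0,0,0,0,0,0],
  ],
)

```text
clock: 10.25
position: [0.4376, 0.2547, 0.1037]
ee_rot: [[0.192, 0.981, 0.0], [0.981, -0.192, 0.0], [0.0, 0.0, -1.0]]
wrist_force: [0.0, -0.7, 1.3]
finger_gap: 0.0441
```

>>> servo_tool(
  rows=[
    [0,0,0.001,0,0,0],
    [0,0,0,0,0,0],
    [0,0,0,0,0,0],
  ],
)

```text
clock: 10.55
position: [0.4376, 0.2546, 0.1029]
ee_rot: [[0.192, 0.981, 0.0], [0.981, -0.192, 0.0], [0.0, 0.0, -1.0]]
wrist_force: [-0.2, -0.1, 1.9]
finger_gap: 0.0444
```

>>> servo_tool(
  rows=[
    [0,0,0.001,0,0,0],
    [0,0,0,0,0,0],
    [0,0,0,0,0,0],
  ],
)

```text
clock: 10.85
position: [0.4376, 0.2547, 0.1028]
ee_rot: [[0.192, 0.981, 0.001], [0.981, -0.192, 0.001], [0.001, 0.0, -1.0]]
wrist_force: [-2.1, -0.6, 17.2]
finger_gap: 0.0438
```

>>> servo_tool(
  rows=[
    [0,0,0.0005,0,0,0],
    [0,0,0,0,0,0],
    [0,0,0,0,0,0],
  ],
)

```text
clock: 11.15
position: [0.4377, 0.2547, 0.1027]
ee_rot: [[0.192, 0.981, 0.001], [0.981, -0.192, 0.001], [0.002, 0.001, -1.0]]
wrist_force: [-3.3, -2.1, 25.1]
finger_gap: 0.0439
```

>>> servo_tool(
  rows=[
    [0,0,-0.0006,0,0,0],
    [0,0,0,0,0,0],
    [0,0,0,0,0,0],
    [0,0,0,0,0,0],
    [0,0,0,0,0,0],
    [0,0,0,0,0,0],
    [0,0,0,0,0,0],
    [0,0,0,0,0,0],
    [0,0,0,0,0,0],
    [0,0,0,0,0,0],
    [0,0,0,0,0,0],
    [0,0,0,0,0,0],
  ],
)

```text
clock: 12.35
position: [0.4376, 0.2547, 0.1028]
ee_rot: [[0.192, 0.981, 0.001], [0.981, -0.192, 0.001], [0.001, 0.0, -1.0]]
wrist_force: [-1.6, -0.3, 15.2]
finger_gap: 0.0439
```

```bash
python3 - <<'E'
from h import *
c=snap('scene','s2'); c=snap('wrist','w4')
a=cv2.imread('pics/s2.png')[150:240,220:320]; a=cv2.resize(a,(400,360),interpolation=cv2.INTER_CUBIC)
b=cv2.resize(cv2.imread('pics/w4.png')[150:340,190:380],(400,400),interpolation=cv2.INTER_CUBIC)
o=np.zeros((400,800,3),np.uint8);o[:360,:400]=a;o[:,400:]=b;cv2.imwrite('pics/z4.png',o)
s=bot.read_state(); print(s['clock'],s['position'],s['wrist_force'],s['torque'])
E
```

```text
12.45 [0.43761778 0.254666   0.102781  ] [-2.12061551 -0.69150809 14.70945172] [-0.35124734  0.65292904  0.0038105 ]
```

View pics/z4.png

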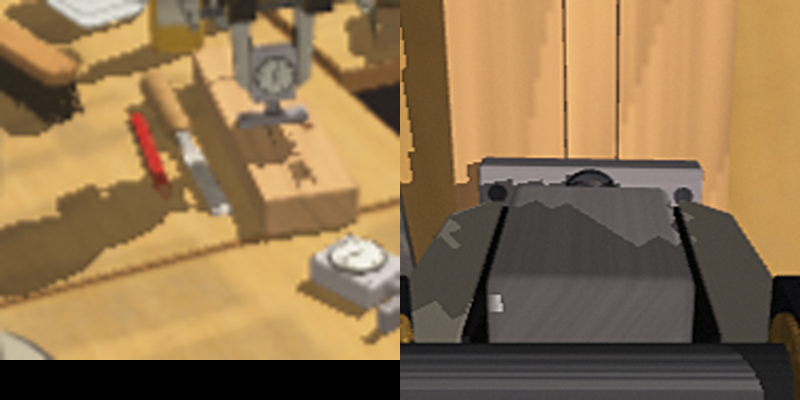

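The foot lies flat and square across the bare face, with the marking lines running centrally under it at about (590,160), and it is pressed at about 17 N. The zero check has been held for over 1 s. Next I'll lift, move 99 mm along the rail and lower into the mortise.

>>> servo_tool(
  rows=[
    [0,0,-0.01,0,0,0],
    [0,0,-0.02,0,0,0],
    [0,0,-0.02,0,0,0],
    [0.0248,0,0,0,0,0],
    [0.0248,0,0,0,0,0],
    [0.0248,0,0,0,0,0],
    [0.0248,0,0,0,0,0],
    [0,0,0,0,0,0],
    [0,0,0,0,0,0],
  ],
)

```text
clock: 13.35
position: [0.4559, 0.3518, 0.1517]
ee_rot: [[0.191, 0.982, -0.001], [0.982, -0.191, -0.001], [-0.001, -0.0, -1.0]]
wrist_force: [0.5, 0.7, -2.2]
finger_gap: 0.0439
```

```bash
python3 - <<'E'
from h import *
c=snap('wrist','w5')
cv2.imwrite('pics/w5z.png',cv2.resize(c['pixels'][0:280,150:420],None,fx=2.1,fy=2.1,interpolation=cv2.INTER_CUBIC))
s=bot.read_state(); print(s['clock'],s['position'],s['wrist_force'])
print(proj('w5',[[.45678,.35221,.038],[.45678-.0436-.0,.35221+.0087,.038],[.45678+.0436,.35221-.0087,.038]]))
E
```

```text
13.4 [0.45596497 0.35099612 0.15175096] [-0.27329202 -0.181174   -1.85963212]
[[281.22606895 213.90565879]
 [227.89913175 213.62479289]
 [334.51809669 214.18634083]]
```

View pics/w5z.png

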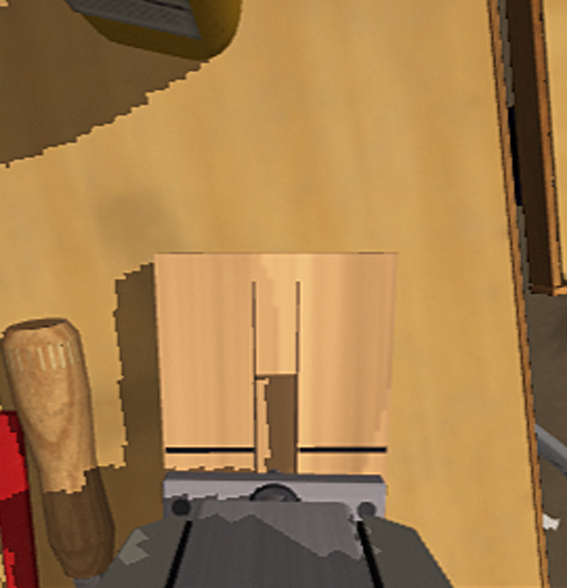

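The pencil line is at crop row 450 (image row 214.1, predicted 213.9) and centred at image column 281 as predicted, so the rail hasn't moved. Lowering now.

>>> servo_tool(
  rows=[
    [0.0005,0.0003,0.015,0,0,0],
    [0,0,0.012,0,0,0],
    [0,0,0.01,0,0,0],
    [0,0,0.006,0,0,0],
    [0,0,0.003,0,0,0],
    [0,0,0.001,0,0,0],
    [0,0,0.001,0,0,0],
    [0,0,0,0,0,0],
    [0,0,0,0,0,0],
  ],
)

```text
clock: 14.3
position: [0.4569, 0.3524, 0.1042]
ee_rot: [[0.192, 0.981, 0.0], [0.981, -0.192, 0.0], [0.0, 0.0, -1.0]]
wrist_force: [-0.5, -1.4, 0.4]
finger_gap: 0.0443
```

>>> servo_tool(
  rows=[
    [0,0,0.001,0,0,0],
    [0,0,0.0005,0,0,0],
    [0,0,0,0,0,0],
    [0,0,0,0,0,0],
  ],
)

```text
clock: 14.7
position: [0.457, 0.3525, 0.1029]
ee_rot: [[0.192, 0.981, 0.0], [0.981, -0.192, 0.001], [0.001, 0.0, -1.0]]
wrist_force: [-1.7, -1.5, 6.6]
finger_gap: 0.044
```

>>> servo_tool(
  rows=[
    [0,0,0.0003,0,0,0],
    [0,0,0,0,0,0],
    [0,0,0,0,0,0],
    [0,0,0,0,0,0],
    [0,0,0,0,0,0],
    [0,0,0,0,0,0],
    [0,0,0,0,0,0],
    [0,0,0,0,0,0],
  ],
)

```text
clock: 15.5
position: [0.457, 0.3525, 0.1028]
ee_rot: [[0.192, 0.981, 0.0], [0.981, -0.192, 0.001], [0.001, 0.0, -1.0]]
wrist_force: [-2.3, -2.6, 9.5]
finger_gap: 0.044
```

```bash
python3 - <<'E'
from h import *
c=snap('wrist','w6'); snap('scene','s6')
a=cv2.resize(cv2.imread('pics/s6.png')[140:230,210:310],(400,360),interpolation=cv2.INTER_CUBIC)
b=cv2.resize(c['pixels'][110:300,190:380],(400,400),interpolation=cv2.INTER_CUBIC)
o=np.zeros((400,800,3),np.uint8);o[:360,:400]=a;o[:,400:]=b;cv2.imwrite('pics/z6.png',o)
s=bot.read_state(); print(s['clock'],s['position'],s['ee_rot'][:,2],s['wrist_force'],s['finger_gap'])
E
```

```text
15.6 [0.45700341 0.35245324 0.10284094] [ 4.35044887e-04  7.29035620e-04 -9.99999640e-01] [-1.60191022 -2.54250575  9.19491943] 0.04387716943362813
```

View pics/z6.png

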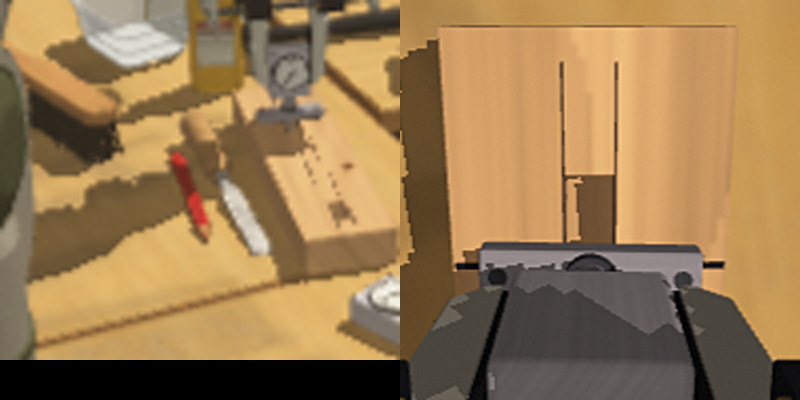

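The foot lies squarely across the mortise. The pencil line emerges at both of its ends, (465,265) and (712,265). It presses with about 11 N, so I'm handing in.

```bash
python3 -c "
from workcell import bot
print(bot.job_done()); s=bot.read_state(); print(s['clock'],s['position'],s['wrist_force'])"
```

```text
the job is handed in; nothing more can be done
None
the job is handed in; nothing more can be done
```

I lifted the gauge from its stand, checked its zero on the bare face, then set it in the long mortise at the pencil line. I handed the job in at about 15.6 s while still holding it there; no verdict was reported.

- **Zero check:** the foot was pressed flat on the bare face for over 1 s at about 15 N on the wrist, so about 17 N on the rail. It peaked at about 27 N just before, when I pressed slightly too far and backed off.
- **Final position:** the foot lies squarely across the mortise, with the pencil line showing at both of its ends. The tool was upright within 0.001 rad, within about 1 mm of the measured line spot, and pressing with about 11 N.
- **Foot height:** the TCP read 0.1028 m, the same as in the zero check, which fits the foot sitting flat on the face.
- **Rail and other tools:** the rail showed no movement when I compared it with its predicted position just before lowering. The chisel and pencil look undisturbed in the last pictures; I did not check the tape measure, sanding block or glue bottle closely.
- **Not measured:** the rod's travel was not read directly. I inferred it from the foot height and the forces.

No check failed or disagreed.

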